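Fit the blue mandrel to the plate-banding machine

ROBOT

A 6-joint arm with a two-finger parallel gripper is mounted at the origin on the work surface. World frame = base frame: x ahead of the robot, y to its left, z up, the work surface at z = 0. Lengths are in m, angles in rad, forces in N, time in s.
With the tool pointing down it reaches from about 0.275 to 1 m from the base axis. Payload 8.4 kg.
Tool frame: the origin (TCP) lies midway between the tips of the shut fingers; the grasp point (between the pads) lies 19 mm behind it (arm.grip_point_offset is the distance from the TCP to the grasp point, in m); z points along the fingers, y is the direction in which the jaws open and shut (so a half turn about z gives the same grasp; the last joint's range is limited). The gripper opens to 85 mm and grips with 20 to 120 N. Pads are 22 mm wide; open, the fingers measure 114 mm over their backs; the gripper's body (76 mm by 85 mm) begins 54 mm behind the grasp point. The pads swing forward as they close: fully open they stand 13 mm farther back than shut.
Start: joints at [1.319, 0.353, 1.633, -0, 1.155, -0.002], TCP at [0.155, 0.606, 0.231] pointing down, gripper open.
Joint ranges: [-2.63, 2.63], [-0.92, 2.1], [0.06, 2.66], [-1.3, 4.44], [0, 2.69], [-3.02, 3.02]. Speed limits (rad/s): [2.22, 2.22, 2.79, 3.14, 3.14, 3.14].

INTERFACE

Orientations are given as a 3x3 rotation matrix whose columns are the frame's x, y, z axes.
In Python, from bench import arm gives the robot as it stands.
- The arm moves only by the shell command python3 -m pendant 'ROWS' [FORCE]. ROWS is JSON, a list of rows, each an object with "travel": the shift along the tool's x, y, z in mm, a list of three; "rot": the turn, a rotation vector about the tool's x, y, z in degrees, a list of three; "claw": the gripper's target within -1 to 1 (shut at 1, half-way at 0, fully open at -1). A call has 1 to 20 rows; each row shifts and turns the pose as measured when the row begins, along the tool's axes as they then stand; what a row does not reach is not made up. A row lasts 1/12 s, in which the tool goes at most 41.7 mm and 7.16 degrees, less where a joint would pass 70% of its speed; a pose out of reach is approached as far as the arm can. A call is refused whole if a number of a shift passes 41.7 or a number of a turn 7.16, either way. A call with a gripper value outside its range is refused whole. The fingers move at their own pace and stop on an object; FORCE is the grip in N (left out, the last holds). Time passes only in rows, so rows that do not move let the fingers close. It gives the time, the measured TCP pose, the force and the opening at its end, in the units of the state.
- arm.observe(): the state, without advancing time (a new reading comes with each control period).
- arm.grab_frame(name): name is "side" or "top"; returns a dict with "frame" (420x560x3 uint8, red, green, blue), "fx", "fy", "cx", "cy" (pixels), "view" (4x4, takes a point from world to camera coordinates). Camera axes: x right, y up, looking along -z (the intrinsics and any distortion apply to the point x, -y, -z); pixel columns grow to the right and rows downward; lengths in m; the calibration is good to about 2 mm. A picture is of the moment at which its call begins. There is no depth.
- arm.sign_off(): hands the job in, once; it reports no verdict.
The state is a dict: "clock": time; "joints": joint angles; "dq": joint speeds; "joint_efforts": joint torques, N m; "tool_pos": TCP position; "eef_rot": TCP orientation; "ft_force": force on the tool from outside, world axes, zero at the start; "ft_torque": the same for the moment, N m; "finger_gap": finger opening in m.
Only numpy, scipy, OpenCV 4.12 (cv2) and the standard library are available. Lean on these libraries where they do the work, as an engineer would, in place of code of your own. Each camera call takes 0.05 s, during which the arm holds its last target.

TASK

Take the blue-headed mandrel out of the wooden rack and fit it in the banding machine's spindle: taper down in the socket, the two notches of its flange over the two brass drive dogs, flange fully home on the spindle face. Keep hold of it until it is home rather than dropping it in, then let go. Leave the yellow and the white mandrel standing in the rack.

Things in the scene. Friction and masses are not known exactly. Their poses are not given: they have to be found in the camera images.
- mandrel: The mandrel to fit: aluminium, flat round blue head on top, 0.3-0.5 kg. Upright in one of the rack's 3 holes (varies). Origin: centre of its grip block, 40 mm across y (flat faces to +y and -y: grasp these) by 30 mm along x, +-16 mm high. Blue head 36 mm across, up to 30 mm above the origin. Flange underside 28 mm, shank tip 70 mm below it. z up. A half turn about z makes no difference.
- mandrel_flange (a point): On the blue mandrel's axis: centre of the underside of its round flange, 28 mm below the grip centre, same axes. Flange 64 mm across, 12 mm thick, rests on the rack's top at the start. Two open notches in its rim, on the +x and -x sides, right through, each 22 mm wide and 12 mm deep. Below it the shank tapers from 34 to 16 mm diameter over 42 mm.
- spindle_seat (a point): Centre of the flat face of the machine's upright steel spindle nose (80 mm across, fixed), z up. Taper socket, mouth 37 mm: fits and centres the shank with 1 mm play. Two brass dogs, 10 mm high, 8 mm wide, on the +x and -x sides 23-34 mm out. Home: flange underside on this point, the x axes parallel either way (notches pass dogs to 12 degrees). The machine round the nose is at least 20 mm lower than this point.
- cone_mandrel: Mandrel with a yellow cone on top, else like the blue one; origin at its grip centre. Not wanted: it stays in the rack. The rack is a fixed wooden block 100 x 330 mm, 55 mm high, with three holes in a row 115 mm apart, too wide to hold a shank tightly.
- ball_mandrel: Mandrel with a white rounded porcelain head, else like the blue one; origin at its grip centre. Not wanted: it stays in the rack.
There are look-alikes about, which are no part of the job. What is shaped like the mandrel but purple is not meant.

How it is judged:
On the way:
1. the blue mandrel is still held by the gripper when its shank is in the socket, within 15 mm of home (contact force between the fingers and mandrel above 1 N and z of mandrel in the frame of spindle_seat below 0.043 m and horizontal distance between mandrel and spindle_seat below 0.015 m), for 0.05 s.
At the end, for the whole second after the job is handed in: The blue mandrel is home, released and at rest: within 10 mm of the spindle axis, flange within 5 mm of the face, notches within 0.3 rad of the dogs, upright within 0.1 rad; the yellow and white mandrels are within 30 mm of their starts in the rack (z of mandrel in the frame of spindle_seat between 0.023 and 0.033 m and horizontal distance between mandrel and spindle_seat below 0.01 m and angle between the x axis of mandrel and the x axis of spindle_seat, either way round below 0.3 rad and angle between mandrel's own z axis and vertical below 0.1 rad and linear speed of mandrel below 0.02 m/s and contact force between the fingers and mandrel below 0.1 N and distance of each of cone_mandrel, ball_mandrel from where it was at the start of the episode below 0.03 m); the robot touches nothing.
It fails at once if the yellow or the white mandrel is taken out of the rack or shifted by more than 30 mm (distance of any of cone_mandrel, ball_mandrel from where it was at the start of the episode above 0.03 m).
It also fails if it takes over 35 s, if anything falls off the work surface, if the arm or the gripper's body presses on something with over 40 N, if the wrist force passes 120 N, or if a joint passes its speed limit or range.

## Working session

There is one attempt and no reset: what is moved stays moved. The work goes in short steps, Python scripts to look and compute and a shell command to move; the robot and the scene stay as the last step left them, time stands still between calls to the robot, and variables do not carry over. Pictures are saved under pics/ and viewed, and the job is handed in when it is done.

```bash
mkdir -p pics; cat > h.py <<'E'
import numpy as np,cv2
from bench import arm
def snap(n,f):
    d=arm.grab_frame(n); cv2.imwrite(f'pics/{f}.png',cv2.cvtColor(np.asarray(d['frame']),cv2.COLOR_RGB2BGR))
    np.savez(f'pics/{f}.npz',**{k:np.asarray(v) for k,v in d.items()})
    return d
def load(f): return dict(np.load(f'pics/{f}.npz',allow_pickle=True))
def proj(d,P):
    P=np.atleast_2d(P);V=np.asarray(d['view']);c=P@V[:3,:3].T+V[:3,3]
    return np.c_[d['fx']*c[:,0]/-c[:,2]+d['cx'], d['fy']*-c[:,1]/-c[:,2]+d['cy']]
def at_z(d,px,z):
    V=np.asarray(d['view']);R=V[:3,:3];o=-R.T@V[:3,3]
    r=R.T@np.array([(px[0]-d['cx'])/d['fx'],-(px[1]-d['cy'])/d['fy'],-1.])
    return o+r*(z-o[2])/r[2]
def crop(f,x0,y0,x1,y1,s,out):
    im=cv2.imread(f'pics/{f}.png')[y0:y1,x0:x1]; cv2.imwrite(f'pics/{out}.png',cv2.resize(im,None,fx=s,fy=s,interpolation=cv2.INTER_CUBIC))
E
python3 - <<'E'
from h import *
for n in('top','side'):
    d=snap(n,n+'1'); print([k for k in d],d['fx'],d['fy'],d['cx'],d['cy'],np.round(d['view'],3).tolist())
s=arm.observe(); print({k:np.round(v,3).tolist() for k,v in s.items()})
E
```

```text
['frame', 'fx', 'fy', 'cx', 'cy', 'view'] 452.5563837452766 452.5563837452766 278.7651472252447 209.26319767205706 [[-0.02, -1.0, 0.016, -0.022], [0.994, -0.018, 0.111, -0.616], [-0.111, 0.018, 0.994, -0.943], [0.0, 0.0, 0.0, 1.0]]
['frame', 'fx', 'fy', 'cx', 'cy', 'view'] 448.7280238180154 448.7280238180154 280.9968871075157 208.8631202771256 [[0.883, -0.47, -0.002, -0.528], [0.346, 0.648, 0.679, -0.265], [-0.317, -0.6, 0.734, -0.946], [0.0, 0.0, 0.0, 1.0]]
{'clock': 0.1, 'joints': [1.319, 0.354, 1.634, -0.0, 1.155, -0.002], 'dq': [-0.001, -0.003, -0.003, -0.001, 0.001, 0.001], 'joint_efforts': [-0.001, -60.636, -34.282, -0.0, 0.004, 0.0], 'tool_pos': [0.154, 0.605, 0.231], 'eef_rot': [[-0.969, 0.247, -0.0], [0.247, 0.969, -0.001], [-0.0, -0.001, -1.0]], 'ft_force': [1.112, -0.625, 0.096], 'ft_torque': [0.014, -0.033, -0.01], 'finger_gap': 0.085}
```

View pics/top1.png

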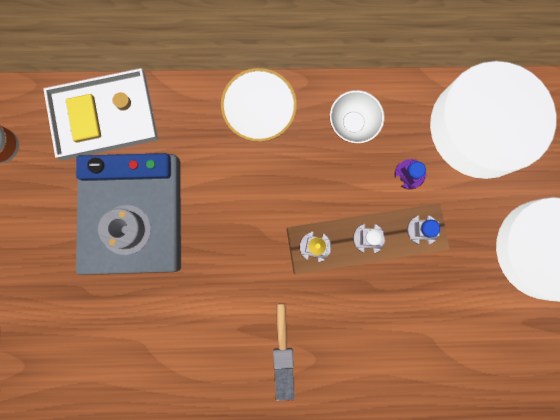

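View pics/side1.png

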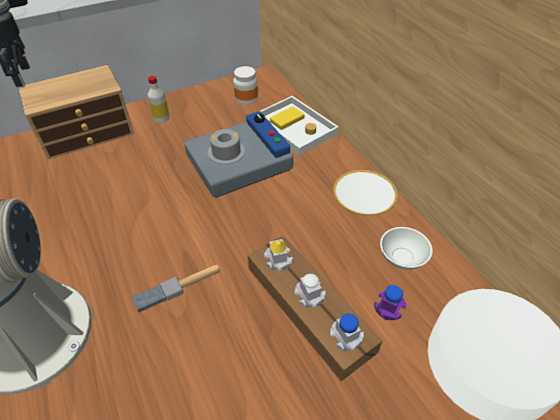

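Candidates: the blue head on an aluminium body in the rack, top (429,228) / side (348,325); and a blue head on a purple body standing on the table, top (411,173) / side (393,293). The one in the rack fits, since it is aluminium and in a hole. I'll confirm in enlarged crops.

```bash
python3 - <<'E'
from h import *
crop('top1',380,150,460,260,7,'c1'); crop('top1',80,190,170,270,8,'c2')
crop('side1',310,280,420,390,6,'c3'); crop('side1',180,100,300,190,6,'c4')
a=cv2.imread('pics/c1.png');b=cv2.imread('pics/c3.png');print(a.shape,b.shape)
im=np.zeros((600,800,3),np.uint8)
A=cv2.resize(a,(400,550));B=cv2.resize(b,(400,400));im[:550,:400]=A;im[:400,400:]=B;cv2.imwrite('pics/c13.png',im)
E
```

```text
(770, 560, 3) (660, 660, 3)
```

View pics/c1.png

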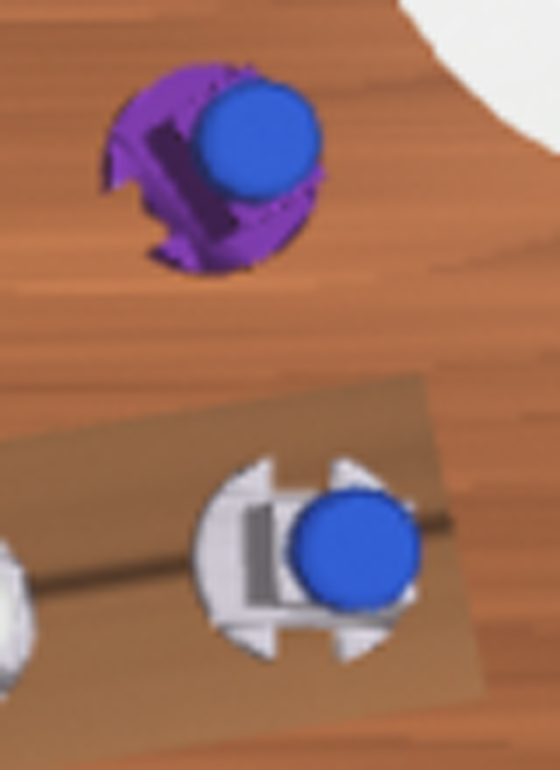

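View pics/c2.png

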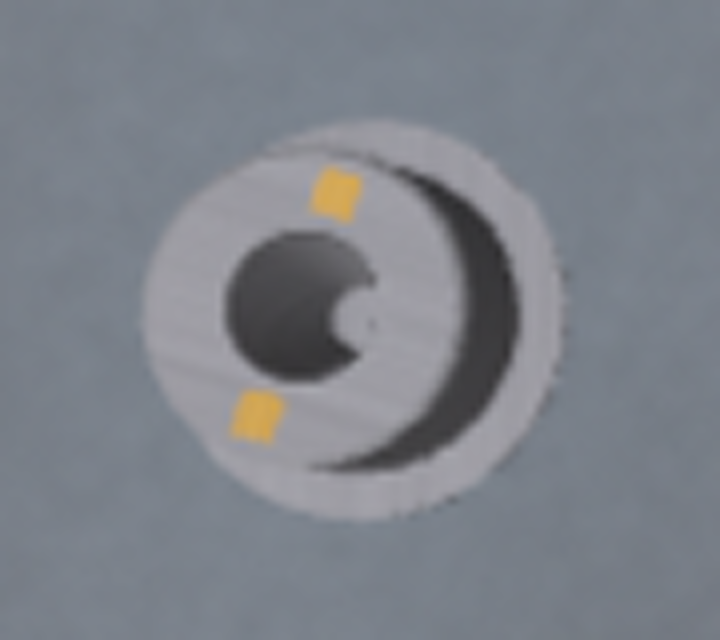

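View pics/c3.png

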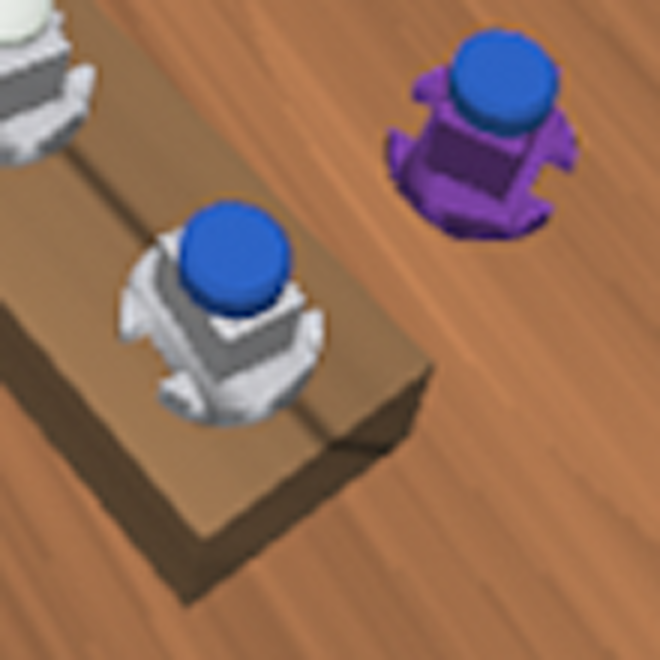

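View pics/c4.png

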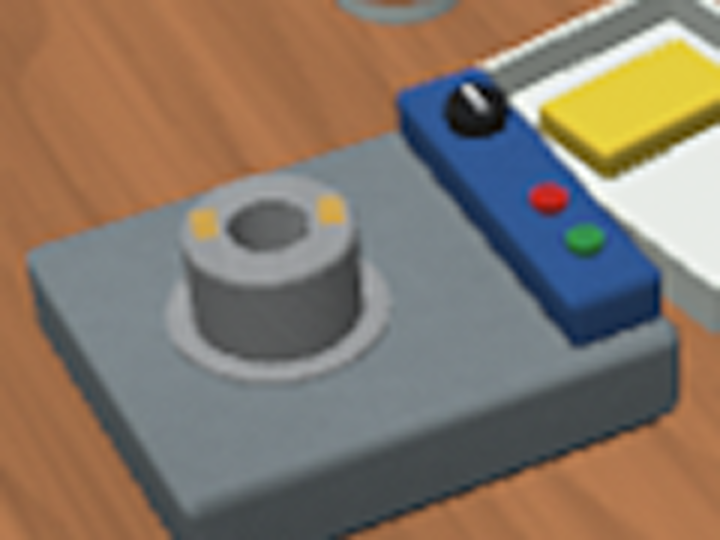

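Confirmed: the rack piece has an aluminium body and a blue flat head; the other is purple. In the top crop, the notches lie at about px (423,216) and (423,242), so its x axis is roughly along world x. The dogs are at top px (121.5,214) and (112,241.5). Now measuring both.

```bash
cat > m.py <<'E'
from h import *
from scipy.optimize import least_squares
T=load('top1');S=load('side1')
def tri(a,b):
    f=lambda p:np.r_[proj(T,p)[0]-a,proj(S,p)[0]-b]
    r=least_squares(f,[.6,0,.1]);return r.x,r.fun
cp=lambda X,x0,s:(np.asarray(X)+.5)/s-.5+np.asarray(x0)
E
python3 - <<'E'
from m import *
for d in(T,S):
    V=d['view'];print('cam',-V[:3,:3].T@V[:3,3])
# blue head
def cen(d,x0,y0,x1,y1):
    hsv=cv2.cvtColor(d['frame'][y0:y1,x0:x1],cv2.COLOR_RGB2HSV)
    m=cv2.inRange(hsv,(105,150,80),(125,255,255));M=cv2.moments(m,True)
    return np.array([M['m10']/M['m00']+x0,M['m01']/M['m00']+y0]),M['m00']
ct,at=cen(T,415,210,445,245);cs,as_=cen(S,330,305,370,345);print('head px',ct,at,cs,as_)
print('head tri',tri(ct,cs), at_z(T,ct,.110),at_z(S,cs,.110))
# spindle: mouth, face
print('face',tri(cp([304,310],[80,190],8),cp([270,229],[180,100],6)))
print('mouth',tri(cp([302,306],[80,190],8),cp([269,226],[180,100],6)))
d1=tri(cp([336,194],[80,190],8),cp([331,210],[180,100],6));d2=tri(cp([258,416],[80,190],8),cp([205,224],[180,100],6))
print('dogs',d1,d2);v=(d1[0]-d2[0]);print(np.linalg.norm(v),np.degrees(np.arctan2(v[1],v[0])),(d1[0]+d2[0])/2)
E
```

```text
cam [ 0.50706773 -0.01637873  1.00556878]
cam [ 0.25806749 -0.64357948  0.8734811 ]
head px [430.39676113 227.99190283] 247.0 [348.42238267 322.96389892] 277.0
head tri (array([ 0.56413027, -0.33526623,  0.10676147]), array([ 0.00931977, -0.0224101 , -0.02242758,  0.0042889 ])) [ 0.56388033 -0.33409599  0.11      ] [ 0.56287957 -0.33658089  0.11      ]
face (array([0.57563223, 0.28576963, 0.10952057]), array([ 0.10889337, -0.29703918, -0.43786407,  0.02458385]))
mouth (array([0.57615343, 0.28590816, 0.11099023]), array([ 0.04112909, -0.11216892, -0.16549408,  0.00932549]))
dogs (array([0.60305136, 0.27617928, 0.11684251]), array([ 0.03444904, -0.09246467, -0.13654482,  0.00988758])) (array([0.54906402, 0.29422199, 0.1164128 ]), array([ 0.04079267, -0.11308901, -0.16754833,  0.00672453]))
0.05692412979036743 -18.479759320599516 [0.57605769 0.28520063 0.11662766]
```

```bash
python3 - <<'E'
from m import *
a=at_z(T,cp([302.5,459],[380,150],7),.067);b=at_z(T,cp([306,660],[380,150],7),.067);v=a-b
print('notch',a,b,(a+b)/2,np.linalg.norm(v),np.degrees(np.arctan2(v[1],v[0])))
# head shape overlay at candidate
def model(p,yaw):
    c,s=np.cos(yaw),np.sin(yaw);R=np.array([[c,-s,0],[s,c,0],[0,0,1]])
    t=np.linspace(0,2*np.pi,200);L=[]
    L.append(np.c_[.018*np.cos(t),.018*np.sin(t),0*t+.03])
    for z in(-.016,):L.append(np.c_[.032*np.cos(t),.032*np.sin(t),0*t+z])
    for z in(.016,-.016):
        q=np.array([[.015,.02],[-.015,.02],[-.015,-.02],[.015,-.02],[.015,.02]]);L.append(np.c_[q,np.full(5,z)])
    for s_ in(1,-1):L.append(np.array([[s_*.032,.011,-.016],[s_*.02,.011,-.016],[s_*.02,-.011,-.016],[s_*.032,-.011,-.016]]))
    return [l@R.T+p for l in L]
def draw(d,f,box,s,p,yaw,z=None):
    x0,y0,x1,y1=box
    im=cv2.resize(cv2.imread(f'pics/{f}.png')[y0:y1,x0:x1],None,fx=s,fy=s,interpolation=cv2.INTER_CUBIC)
    for l in model(np.array(p),yaw):
        q=(proj(d,l)-[x0,y0]+.5)*s-.5
        cv2.polylines(im,[np.round(q).astype(int)],False,(0,255,0),1)
    return im
p=[.564,-.335,.083];y=np.radians(-1)
A=draw(T,'top1',(395,195,455,265),6,p,y);B=draw(S,'side1',(315,300,385,370),6,p,y)
im=np.zeros((420,800,3),np.uint8);im[:420,:360]=A;im[:420,370:790]=B;cv2.imwrite('pics/ov1.png',im)
E
```

```text
notch [ 0.59384672 -0.33487394  0.067     ] [ 0.53386807 -0.33257924  0.067     ] [ 0.5638574  -0.33372659  0.067     ] 0.06002252454907547 -2.1909951683102635
```

View pics/ov1.png

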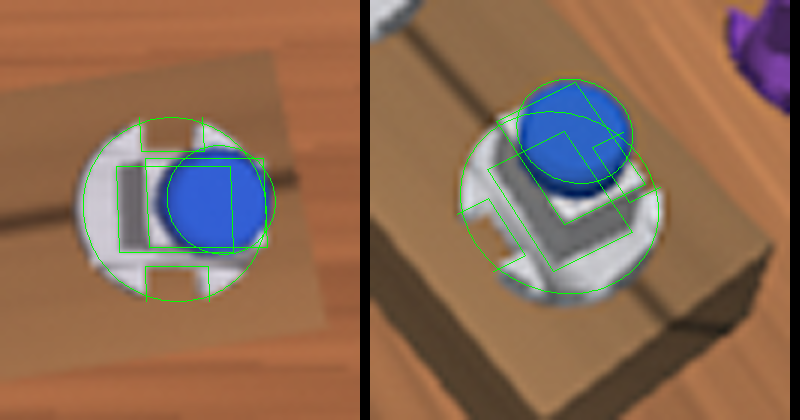

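```bash
python3 - <<'E'
from m import *
for q,z in(((20,85),.12),((35,153),0),((130,135),0),((110,68),.12),((155,120),0),((152,78),.1),((245,100),0)):print(q,at_z(S,q,z).round(3))
print(proj(S,[.154,.605,.231]),arm.grip_point_offset)
s=arm.observe();R=np.array(s['eef_rot']);print(R.T@(np.array([.564,-.3345,.231])-s['tool_pos'])*1e3)
E
```

```text
(20, 85) [0.119 0.809 0.12 ]
(35, 153) [0.092 0.62  0.   ]
(130, 135) [0.367 0.571 0.   ]
(110, 68) [0.388 0.779 0.12 ]
(155, 120) [ 0.459  0.61  -0.   ]
(152, 78) [0.496 0.69  0.1  ]
(245, 100) [0.765 0.576 0.   ]
[[25.30666741 81.72941343]] 0.0187
[-6.29170630e+02 -8.09302554e+02  6.42452815e-01]
```

```bash
python3 -m pendant '[{"travel":[0,-35,-10],"rot":[0,0,0],"claw":-1},{"travel":[0,-40,-10],"rot":[0,0,0],"claw":-1},{"travel":[0,-40,0],"rot":[0,0,0],"claw":-1},{"travel":[0,-40,0],"rot":[0,0,0],"claw":-1},{"travel":[-26,-30,0],"rot":[0,0,0],"claw":-1},{"travel":[-26,-30,0],"rot":[0,0,0],"claw":-1},{"travel":[-26,-30,0],"rot":[0,0,0],"claw":-1},{"travel":[-26,-30,0],"rot":[0,0,0],"claw":-1},{"travel":[-26,-30,0],"rot":[0,0,0],"claw":-1},{"travel":[-26,-30,0],"rot":[0,0,0],"claw":-1},{"travel":[-26,-30,0],"rot":[0,0,0],"claw":-1},{"travel":[-26,-30,0],"rot":[0,0,0],"claw":-1}]'
cat > goto.py <<'E'
import sys
from h import *
from scipy.spatial.transform import Rotation as Ro
# args x y z(TCP) yaw_of_tool_y deg
x,y,z,a=map(float,sys.argv[1:5]);a=np.radians(a)
s=arm.observe();R=np.array(s['eef_rot'])
yy=np.array([np.cos(a),np.sin(a),0]);zz=np.array([0,0,-1.]);G=np.c_[np.cross(yy,zz),yy,zz]
print('t',round(s['clock'],2),'travel mm',(R.T@(np.array([x,y,z])-s['tool_pos'])*1e3).round(1),'rot deg',np.degrees(Ro.from_matrix(R.T@G).as_rotvec()).round(2),'pos',np.round(s['tool_pos'],4),'gap',round(float(s['finger_gap']),4),'F',np.round(s['ft_force'],1),'T',np.round(s['ft_torque'],2),'q',np.round(s['joints'],2))
E
python3 goto.py .564 -.334 .231 88.5
```

```text
clock: 1.1
tool_pos: [0.2553, 0.1579, 0.2466]
eef_rot: [[-0.972, 0.234, -0.001], [0.234, 0.972, -0.004], [-0.0, -0.004, -1.0]]
ft_force: [1.0, -0.1, -0.7]
finger_gap: 0.0853
t 1.1 travel mm [-415.3 -405.8   17.4] rot deg [ -0.26  -0.03 -12.05] pos [0.2553 0.1579 0.2466] gap 0.0853 F [ 1.  -0.1 -0.7] T [ 0.01 -0.05 -0.  ] q [ 0.55 -0.22  2.22 -0.    1.14 -0.78]
```

```bash
python3 -m pendant '[{"travel":[-38,-8,0],"rot":[0,0,0],"claw":-1},{"travel":[-38,-10,0],"rot":[0,0,-3],"claw":-1},{"travel":[-35,-20,0],"rot":[0,0,-3],"claw":-1},{"travel":[-28,-30,0],"rot":[0,0,-3],"claw":-1},{"travel":[-28,-30,0],"rot":[0,0,-3],"claw":-1},{"travel":[-25,-33,0],"rot":[0,0,0],"claw":-1},{"travel":[-25,-33,0],"rot":[0,0,0],"claw":-1},{"travel":[-25,-33,0],"rot":[0,0,0],"claw":-1},{"travel":[-25,-33,0],"rot":[0,0,0],"claw":-1},{"travel":[-25,-33,0],"rot":[0,0,0],"claw":-1},{"travel":[-25,-33,0],"rot":[0,0,0],"claw":-1}]'
python3 goto.py .564 -.334 .231 88.5
```

```text
clock: 2.02
tool_pos: [0.5493, -0.181, 0.2466]
eef_rot: [[-1.0, 0.021, 0.001], [0.021, 1.0, -0.001], [-0.001, -0.001, -1.0]]
ft_force: [0.7, 0.9, 1.3]
finger_gap: 0.0854
t 2.02 travel mm [ -17.9 -152.7   15.8] rot deg [-0.08  0.04  0.31] pos [ 0.5493 -0.181   0.2466] gap 0.0854 F [0.7 0.9 1.3] T [ 0.05 -0.04 -0.  ] q [-0.32  0.27  1.72 -0.    1.15 -1.87]
```

```bash
python3 -m pendant '[{"travel":[-4,-36,0],"rot":[0,0,0],"claw":-1},{"travel":[-4,-36,0],"rot":[0,0,0],"claw":-1},{"travel":[-4,-36,0],"rot":[0,0,0],"claw":-1},{"travel":[-4,-30,0],"rot":[0,0,0.3],"claw":-1},{"travel":[-1,-9,0],"rot":[0,0,0],"claw":-1},{"travel":[0,0,15],"rot":[0,0,0],"claw":-1}]'
python3 goto.py .564 -.334 .12 88.5; python3 - <<'E'
from m import *
snap('top','t2');snap('side','s2')
crop('t2',360,160,480,270,5,'t2c');crop('s2',270,200,430,380,4,'s2c')
im=np.zeros((600,800,3),np.uint8);a=cv2.imread('pics/t2c.png');b=cv2.imread('pics/s2c.png')
a=cv2.resize(a,(400,367));b=cv2.resize(b,(400,450));im[:367,:400]=a;im[:450,400:]=b;cv2.imwrite('pics/ts2.png',im[:450])
E
```

```text
clock: 2.52
tool_pos: [0.5674, -0.3438, 0.2304]
eef_rot: [[-1.0, 0.03, 0.003], [0.03, 1.0, -0.004], [-0.003, -0.004, -1.0]]
ft_force: [0.1, 0.6, -0.8]
finger_gap: 0.0854
t 2.52 travel mm [  4.   10.1 110.4] rot deg [-0.22  0.19 -0.24] pos [ 0.5674 -0.3438  0.2304] gap 0.0854 F [ 0.1  0.6 -0.8] T [ 0.07  0.01 -0.02] q [-0.55  0.41  1.55 -0.    1.18 -2.09]
```

View pics/ts2.png

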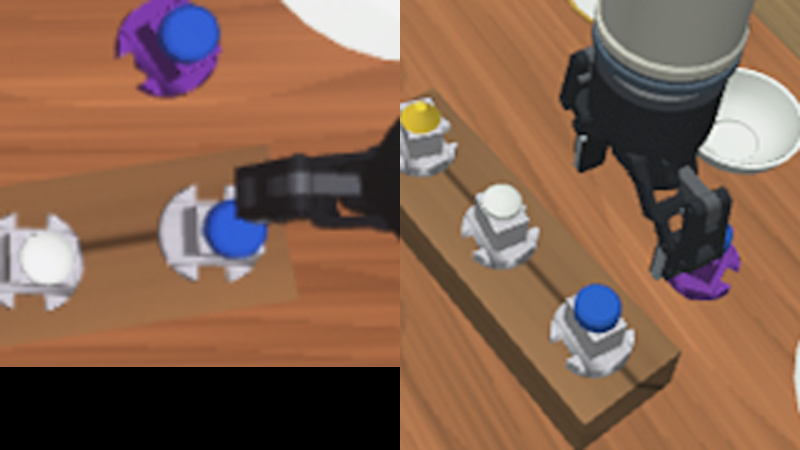

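The fingers are above and to the right of the rack's blue mandrel (top crop (210,220)). The view is clear, and the purple one is about 110 mm away. Correcting and descending.

```bash
python3 -m pendant '[{"travel":[4,10,15],"rot":[-0.2,0.2,-0.2],"claw":-1},{"travel":[0,0,30],"rot":[0,0,0],"claw":-1},{"travel":[0,0,30],"rot":[0,0,0],"claw":-1},{"travel":[0,0,20],"rot":[0,0,0],"claw":-1},{"travel":[0,0,3],"rot":[0,0,0],"claw":-1},{"travel":[0,0,0],"rot":[0,0,0],"claw":-1}]'
python3 goto.py .564 -.334 .12 88.5; python3 - <<'E'
from m import *
snap('top','t3');snap('side','s3')
crop('t3',360,160,480,270,5,'t2c');crop('s3',270,200,430,380,4,'s2c')
im=np.zeros((600,800,3),np.uint8);a=cv2.imread('pics/t2c.png');b=cv2.imread('pics/s2c.png')
a=cv2.resize(a,(400,367));b=cv2.resize(b,(400,450));im[:367,:400]=a;im[:450,400:]=b;cv2.imwrite('pics/ts3.png',im[:450])
E
```

```text
clock: 3.12
tool_pos: [0.5606, -0.3238, 0.1275]
eef_rot: [[-1.0, 0.022, -0.008], [0.022, 1.0, 0.006], [0.008, 0.006, -1.0]]
ft_force: [0.6, -0.2, -0.1]
finger_gap: 0.0855
t 3.12 travel mm [ -3.6 -10.2   7.4] rot deg [ 0.35 -0.44  0.24] pos [ 0.5606 -0.3238  0.1275] gap 0.0855 F [ 0.6 -0.2 -0.1] T [ 0.01 -0.05  0.02] q [-0.53  0.5   1.66  0.    0.99 -2.08]
```

View pics/ts3.png

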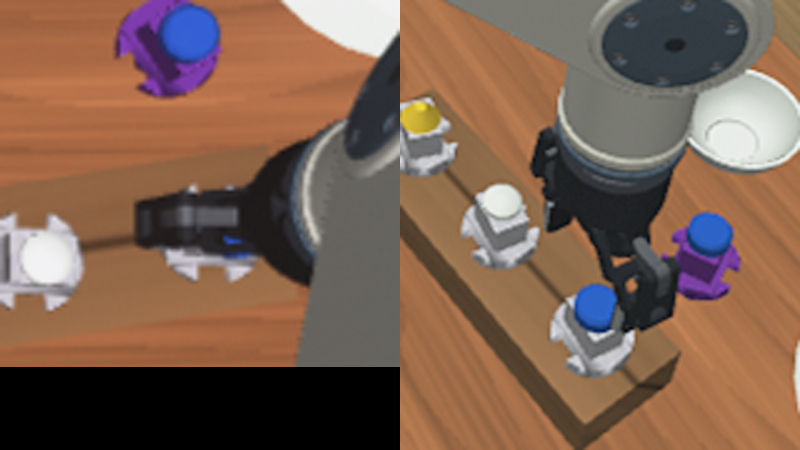

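```bash
python3 -m pendant '[{"travel":[-3,-9,0],"rot":[0.3,-0.4,0.2],"claw":-1},{"travel":[0,0,0],"rot":[0,0,0],"claw":-1},{"travel":[0,0,0],"rot":[0,0,0],"claw":-1}]'
python3 goto.py .564 -.334 .07 88.5
```

```text
clock: 3.47
tool_pos: [0.5667, -0.3352, 0.1334]
eef_rot: [[-1.0, 0.025, 0.007], [0.025, 1.0, -0.004], [-0.007, -0.004, -1.0]]
ft_force: [-0.5, -0.7, -0.1]
finger_gap: 0.0854
t 3.47 travel mm [ 3.2  1.3 63.3] rot deg [-0.21  0.41  0.06] pos [ 0.5667 -0.3352  0.1334] gap 0.0854 F [-0.5 -0.7 -0.1] T [-0.01  0.01 -0.06] q [-0.54  0.5   1.64  0.    0.99 -2.08]
```

```bash
python3 -m pendant '[{"travel":[2,1,10],"rot":[-0.1,0.2,0],"claw":-1},{"travel":[0,0,14],"rot":[0,0,0],"claw":-1},{"travel":[0,0,14],"rot":[0,0,0],"claw":-1},{"travel":[0,0,6],"rot":[0,0,0],"claw":-1},{"travel":[0,0,0],"rot":[0,0,0],"claw":-1}]'
python3 goto.py .564 -.334 .07 88.5; python3 - <<'E'
from m import *
snap('side','s4')
crop('s4',270,200,430,380,4,'s4c')
E
python3 goto.py .564 -.334 .07 88.5
```

```text
clock: 3.88
tool_pos: [0.5659, -0.3356, 0.0878]
eef_rot: [[-1.0, 0.026, 0.007], [0.026, 1.0, -0.004], [-0.007, -0.004, -1.0]]
ft_force: [-0.5, 0.2, 0.4]
finger_gap: 0.0852
t 3.88 travel mm [ 2.1  1.6 17.8] rot deg [-0.23  0.43 -0.  ] pos [ 0.5659 -0.3356  0.0878] gap 0.0852 F [-0.5  0.2  0.4] T [-0.05  0.04  0.  ] q [-0.54  0.55  1.67  0.    0.91 -2.08]
t 3.93 travel mm [ 2.   1.5 18.1] rot deg [-0.23  0.42  0.  ] pos [ 0.5658 -0.3355  0.0881] gap 0.0851 F [-1.1  0.  -0.6] T [ 0.03 -0.04  0.01] q [-0.54  0.55  1.67  0.    0.91 -2.08]
```

View pics/s4c.png

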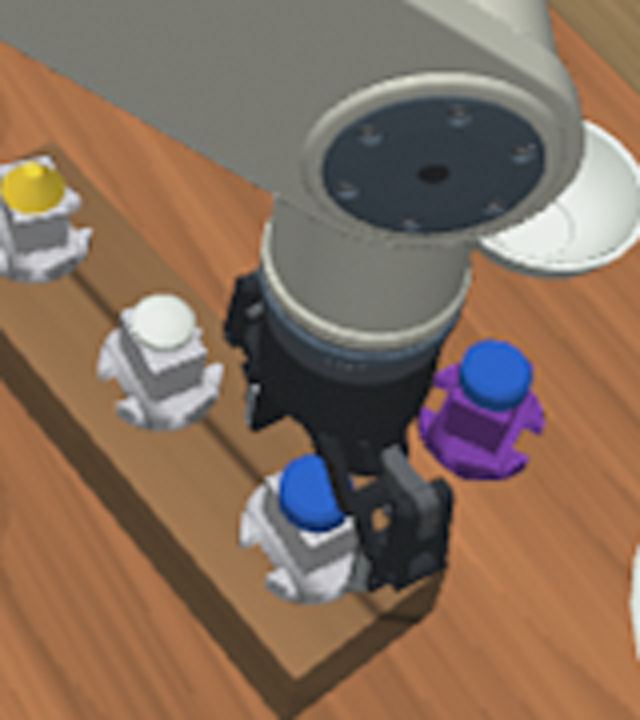

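The jaws straddle the block (near finger at crop (400,530), head at (315,490)). Lowering the rest and closing.

```bash
python3 -m pendant '[{"travel":[2,1,8],"rot":[-0.2,0.4,0],"claw":-1},{"travel":[0,0,6],"rot":[0,0,0],"claw":-1},{"travel":[0,0,2],"rot":[0,0,0],"claw":-1},{"travel":[0,0,0],"rot":[0,0,0],"claw":0},{"travel":[0,0,0],"rot":[0,0,0],"claw":0.5},{"travel":[0,0,0],"rot":[0,0,0],"claw":1},{"travel":[0,0,0],"rot":[0,0,0],"claw":1},{"travel":[0,0,0],"rot":[0,0,0],"claw":1},{"travel":[0,0,0],"rot":[0,0,0],"claw":1}]' 60
python3 goto.py .564 -.334 .07 88.5
```

```text
clock: 4.68
tool_pos: [0.5642, -0.3347, 0.0714]
eef_rot: [[-1.0, 0.026, 0.0], [0.026, 1.0, -0.001], [-0.0, -0.001, -1.0]]
ft_force: [-0.5, -1.0, -4.7]
finger_gap: 0.0391
t 4.68 travel mm [0.2 0.7 1.4] rot deg [-0.04  0.02  0.  ] pos [ 0.5642 -0.3347  0.0714] gap 0.0391 F [-0.5 -1.  -4.7] T [ 0.02 -0.04 -0.03] q [-0.54  0.57  1.68 -0.    0.89 -2.08]
```

```bash
python3 -m pendant '[{"travel":[0,0,-4],"rot":[0,0,0],"claw":1},{"travel":[0,0,-10],"rot":[0,0,0],"claw":1},{"travel":[0,0,-20],"rot":[0,0,0],"claw":1},{"travel":[0,0,-20],"rot":[0,0,0],"claw":1},{"travel":[0,0,-25],"rot":[0,0,0],"claw":1},{"travel":[0,0,-25],"rot":[0,0,0],"claw":1},{"travel":[0,0,-20],"rot":[0,0,0],"claw":1},{"travel":[0,0,-10],"rot":[0,0,0],"claw":1},{"travel":[0,0,-5],"rot":[0,0,0],"claw":1},{"travel":[0,0,0],"rot":[0,0,0],"claw":1}]' 80
python3 - <<'E'
from m import *
snap('top','t5');snap('side','s5')
crop('t5',360,120,520,300,3,'t2c');crop('s5',230,150,430,380,2.6,'s2c')
im=np.zeros((600,800,3),np.uint8);a=cv2.imread('pics/t2c.png');b=cv2.imread('pics/s2c.png')
a=a[:600,:400];b=b[:600,:400];im[:a.shape[0],:a.shape[1]]=a;im[:b.shape[0],400:400+b.shape[1]]=b;cv2.imwrite('pics/ts5.png',im)
E
python3 goto.py .576 .2855 .23 71.5
```

```text
clock: 5.52
tool_pos: [0.561, -0.3326, 0.2177]
eef_rot: [[-1.0, 0.026, -0.006], [0.026, 1.0, 0.004], [0.007, 0.003, -1.0]]
ft_force: [0.6, 0.4, -5.0]
finger_gap: 0.0389
t 5.62 travel mm [ 5.000e-01  6.179e+02 -1.130e+01] rot deg [ 0.19 -0.54 17.  ] pos [ 0.5603 -0.3321  0.2158] gap 0.0386 F [-0.1  0.  -6. ] T [-0.01 -0.02  0.  ] q [-0.54  0.41  1.58 -0.    1.16 -2.08]
```

View pics/ts5.png

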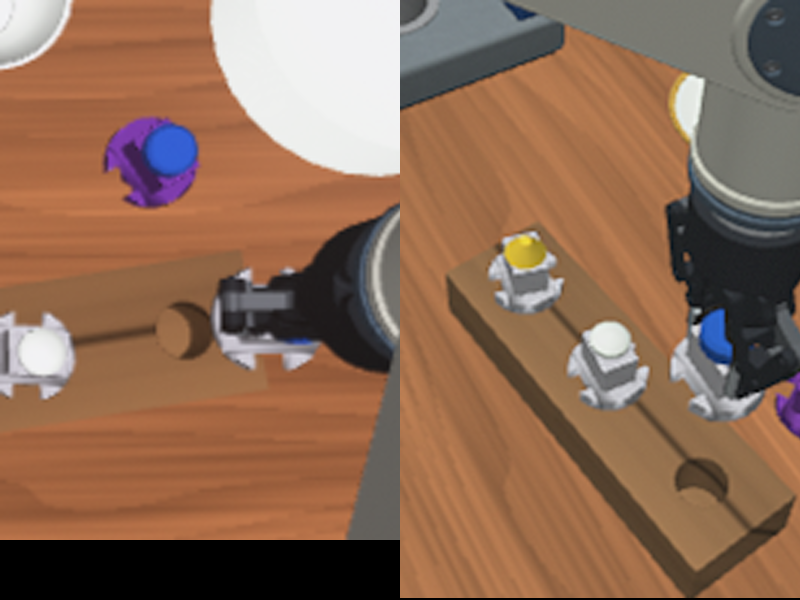

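Lifted cleanly: the blue mandrel is held at side crop (715,370), its hole at (700,480) is empty, and the white and yellow ones are still standing. Carrying it across.

```bash
python3 -m pendant '[{"travel":[0,10,-5],"rot":[0,-0.4,0],"claw":1},{"travel":[0,20,-5],"rot":[0,0,0],"claw":1},{"travel":[0,30,-5],"rot":[0,0,0],"claw":1},{"travel":[0,35,0],"rot":[0,0,0],"claw":1},{"travel":[0,35,0],"rot":[0,0,0],"claw":1},{"travel":[0,35,0],"rot":[0,0,0],"claw":1},{"travel":[0,35,0],"rot":[0,0,0],"claw":1},{"travel":[0,35,0],"rot":[0,0,0],"claw":1},{"travel":[0,35,0],"rot":[0,0,0],"claw":1},{"travel":[0,35,0],"rot":[0,0,0],"claw":1},{"travel":[0,35,0],"rot":[0,0,0],"claw":1},{"travel":[0,30,0],"rot":[0,0,0],"claw":1},{"travel":[0,20,0],"rot":[0,0,0],"claw":1},{"travel":[0,10,0],"rot":[0,0,0],"claw":1},{"travel":[0,0,0],"rot":[0,0,0],"claw":1}]'
python3 goto.py .576 .2855 .23 71.5
```

```text
clock: 6.87
tool_pos: [0.5576, 0.0935, 0.2173]
eef_rot: [[-0.999, 0.03, -0.028], [0.03, 0.999, 0.014], [0.028, 0.013, -1.0]]
ft_force: [0.5, 0.6, -5.2]
finger_gap: 0.0385
t 6.87 travel mm [-12.3 192.6 -10.5] rot deg [ 0.52 -1.72 16.76] pos [0.5576 0.0935 0.2173] gap 0.0385 F [ 0.5  0.6 -5.2] T [-0.03 -0.    0.  ] q [ 0.15  0.29  1.76  0.02  1.12 -1.4 ]
```

```bash
python3 -m pendant '[{"travel":[-2,20,-3],"rot":[0,-1,0],"claw":1},{"travel":[-2,30,-3],"rot":[0.3,-0.6,0],"claw":1},{"travel":[-2,35,-2],"rot":[0,0,0],"claw":1},{"travel":[-2,30,0],"rot":[0,0,0],"claw":1},{"travel":[-2,20,0],"rot":[0,0,1],"claw":1},{"travel":[-1,10,0],"rot":[0,0,3],"claw":1},{"travel":[0,5,0],"rot":[0,0,3],"claw":1},{"travel":[0,0,0],"rot":[0,0,3],"claw":1},{"travel":[0,0,0],"rot":[0,0,2],"claw":1},{"travel":[0,0,0],"rot":[0,0,0],"claw":1},{"travel":[0,0,0],"rot":[0,0,0],"claw":1}]'
python3 goto.py .576 .2855 .23 71.5
```

```text
clock: 7.78
tool_pos: [0.5694, 0.2408, 0.2178]
eef_rot: [[-0.968, 0.249, -0.013], [0.25, 0.968, -0.0], [0.012, -0.004, -1.0]]
ft_force: [-0.7, 0.2, -4.5]
finger_gap: 0.0385
t 7.78 travel mm [  4.9  44.9 -12.3] rot deg [-0.23 -0.7   4.05] pos [0.5694 0.2408 0.2178] gap 0.0385 F [-0.7  0.2 -4.5] T [-0.04 -0.06  0.04] q [ 0.4   0.36  1.65  0.01  1.14 -0.93]
```

```bash
python3 -m pendant '[{"travel":[1,12,0],"rot":[-0.1,-0.4,1],"claw":1},{"travel":[1,14,0],"rot":[0,-0.2,1],"claw":1},{"travel":[1,8,0],"rot":[0,0,1],"claw":1},{"travel":[0,2,0],"rot":[0,0,0],"claw":1},{"travel":[0,0,0],"rot":[0,0,0],"claw":1},{"travel":[0,0,0],"rot":[0,0,0],"claw":1}]'
python3 - <<'E'
from m import *
snap('top','t6');snap('side','s6')
crop('t6',60,150,200,290,4,'t6c');crop('s6',160,60,310,200,4,'s6c')
E
python3 goto.py .576 .2855 .215 71.5
```

```text
clock: 8.28
tool_pos: [0.5758, 0.272, 0.2155]
eef_rot: [[-0.954, 0.299, -0.006], [0.299, 0.954, -0.005], [0.004, -0.006, -1.0]]
ft_force: [-0.4, 0.5, -4.6]
finger_gap: 0.0385
t 8.38 travel mm [ 3.8 13.   0.5] rot deg [-0.36 -0.23  1.09] pos [0.5758 0.2719 0.2156] gap 0.0387 F [-0.6  0.2 -4.4] T [-0.02  0.02  0.06] q [ 0.44  0.39  1.62 -0.    1.14 -0.83]
```

View pics/t6c.png

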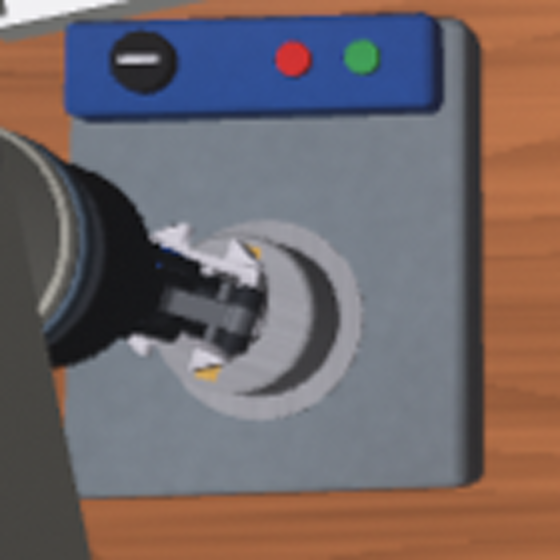

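View pics/s6c.png

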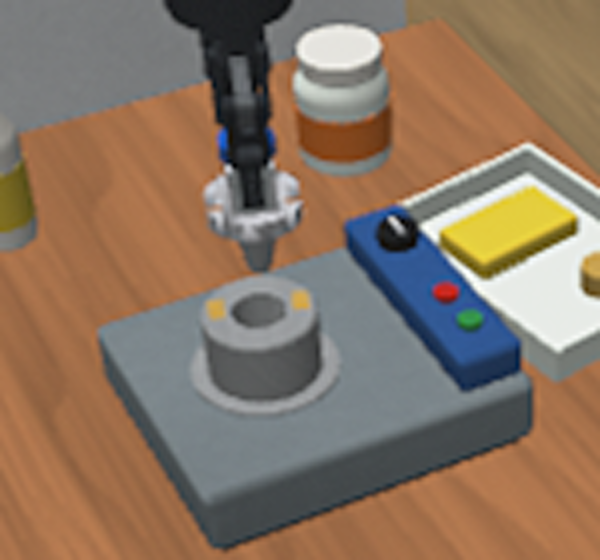

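The mandrel is held upright, with its tip at side crop (261,270) and the socket at (260,310). The notches are roughly in line with the dogs. Checking the in-hand offset.

```bash
python3 - <<'E'
from m import *
s=arm.observe();p=np.array(s['tool_pos']);R=np.array(s['eef_rot'])
D=load('s6');print('tip pred crop',(proj(D,p+R@[0,0,.0584])[0]-[160,60]+.5)*4-.5)
for dx in(0,):
  print('mm effect',[(proj(D,p+[0,0,-.0584]+e)[0]-proj(D,p+[0,0,-.0584])[0])*4 for e in([.01,0,0],[0,.01,0],[0,0,.01])])
x=R[:,0];x=x if x[0]>0 else -x
im=cv2.imread('pics/t6.png');x0,y0=75,190;k=8;im=cv2.resize(im[y0:y0+70,x0:x0+80],None,fx=k,fy=k,interpolation=cv2.INTER_CUBIC)
f=p-np.array([0,0,-.0116-0+.016]) # flange top
t=np.linspace(0,2*np.pi,200);yv=np.array([-x[1],x[0],0])
T6=load('t6')
def dr(P,c=(0,255,0)):cv2.polylines(im,[np.round((proj(T6,P)-[x0,y0]+.5)*k-.5).astype(int)],False,c,1)
dr(f+.032*(np.outer(np.cos(t),x)+np.outer(np.sin(t),yv)))
for q in(1,-1):dr(np.array([f+q*.032*x+.011*yv,f+q*.02*x+.011*yv,f+q*.02*x-.011*yv,f+q*.032*x-.011*yv]))
cv2.imwrite('pics/ov6.png',im)
E
```

```text
tip pred crop [259.35649585 266.73778003]
mm effect [array([14.04580227, -4.37503816]), array([-5.98285245, -8.15632577]), array([ -1.44844526, -12.5016866 ])]
```

View pics/ov6.png

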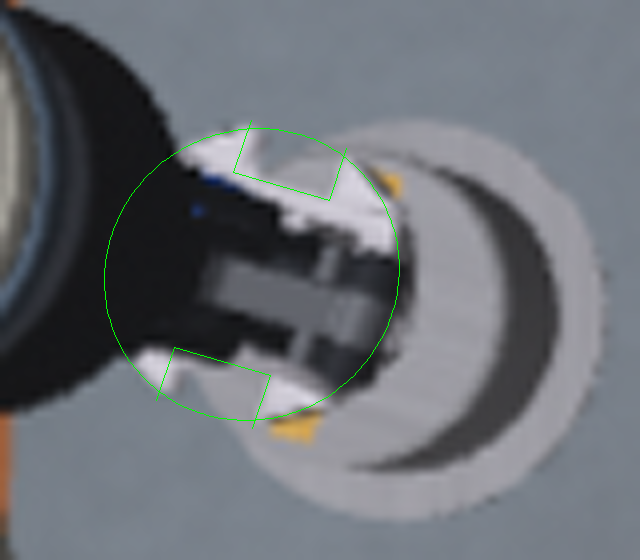

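```bash
python3 -m pendant '[{"travel":[2,5,0],"rot":[-0.3,-0.2,0.5],"claw":1},{"travel":[1,4,0],"rot":[0,0,0.5],"claw":1},{"travel":[0,2,0],"rot":[0,0,0],"claw":1},{"travel":[0,0,0],"rot":[0,0,0],"claw":1},{"travel":[0,0,0],"rot":[0,0,0],"claw":1}]'
python3 - <<'E'
from m import *
snap('top','t7');snap('side','s7')
crop('t7',75,180,165,270,6,'t7c');crop('s7',190,80,270,170,6,'s7c')
im=np.zeros((540,800,3),np.uint8);a=cv2.imread('pics/t7c.png')[:,:400];b=cv2.imread('pics/s7c.png')[:,:400];im[:,:a.shape[1]]=a;im[:,400:400+b.shape[1]]=b;cv2.imwrite('pics/ts7.png',im)
E
python3 goto.py .576 .2855 .215 71.5
```

```text
clock: 8.8
tool_pos: [0.5763, 0.2832, 0.2158]
eef_rot: [[-0.948, 0.318, -0.0], [0.318, 0.948, -0.0], [0.0, -0.0, -1.0]]
ft_force: [-1.0, -0.3, -5.2]
finger_gap: 0.0387
t 8.9 travel mm [1.  2.2 0.8] rot deg [-0.03 -0.01 -0.04] pos [0.5762 0.2831 0.2158] gap 0.0382 F [-0.3  0.5 -4.7] T [0.03 0.01 0.03] q [ 0.45  0.39  1.61 -0.    1.14 -0.79]
```

View pics/ts7.png

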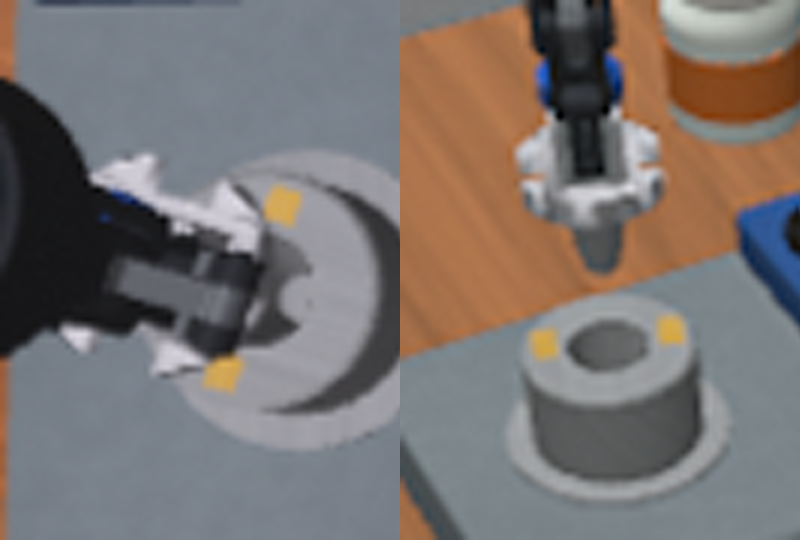

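Tip at side crop (600,270) is lined up with the socket at (610,345), and the notches match the dog direction. Descending.

```bash
python3 -m pendant '[{"travel":[0.5,1.5,5],"rot":[0,0,0],"claw":1},{"travel":[0,0,10],"rot":[0,0,0],"claw":1},{"travel":[0,0,12],"rot":[0,0,0],"claw":1},{"travel":[0,0,10],"rot":[0,0,0],"claw":1},{"travel":[0,0,5],"rot":[0,0,0],"claw":1},{"travel":[0,0,0],"rot":[0,0,0],"claw":1},{"travel":[0,0,0],"rot":[0,0,0],"claw":1}]'
python3 goto.py .576 .2855 .127 71.5
```

```text
clock: 9.48
tool_pos: [0.5752, 0.2841, 0.1674]
eef_rot: [[-0.948, 0.318, -0.003], [0.318, 0.948, -0.002], [0.002, -0.003, -1.0]]
ft_force: [-0.0, 0.4, -4.0]
finger_gap: 0.0388
t 9.48 travel mm [-0.3  1.7 40.4] rot deg [-0.15 -0.12 -0.03] pos [0.5752 0.2841 0.1674] gap 0.0388 F [-0.   0.4 -4. ] T [ 0.04 -0.    0.01] q [ 0.46  0.44  1.65 -0.    1.05 -0.79]
```

```bash
python3 -m pendant '[{"travel":[0,0.5,4],"rot":[-0.1,-0.1,0],"claw":1},{"travel":[0,0,5],"rot":[0,0,0],"claw":1},{"travel":[0,0,5],"rot":[0,0,0],"claw":1},{"travel":[0,0,3],"rot":[0,0,0],"claw":1},{"travel":[0,0,0],"rot":[0,0,0],"claw":1},{"travel":[0,0,0],"rot":[0,0,0],"claw":1}]'
python3 - <<'E'
from m import *
snap('top','t8');snap('side','s8')
crop('t8',75,180,165,270,6,'t7c');crop('s8',190,80,270,170,6,'s7c')
im=np.zeros((540,800,3),np.uint8);a=cv2.imread('pics/t7c.png')[:,:400];b=cv2.imread('pics/s7c.png')[:,:400];im[:,:a.shape[1]]=a;im[:,400:400+b.shape[1]]=b;cv2.imwrite('pics/ts8.png',im)
E
python3 goto.py .576 .2855 .127 71.5
```

```text
clock: 9.98
tool_pos: [0.576, 0.2848, 0.1492]
eef_rot: [[-0.948, 0.318, 0.001], [0.318, 0.948, -0.0], [-0.001, 0.0, -1.0]]
ft_force: [0.0, 0.6, -5.2]
finger_gap: 0.0385
t 10.08 travel mm [ 0.2  0.7 22.4] rot deg [ 0.01  0.05 -0.04] pos [0.576  0.2848 0.1494] gap 0.0384 F [ 0.6  0.2 -4.8] T [ 0.04  0.   -0.01] q [ 0.46  0.46  1.66 -0.    1.01 -0.79]
```

View pics/ts8.png

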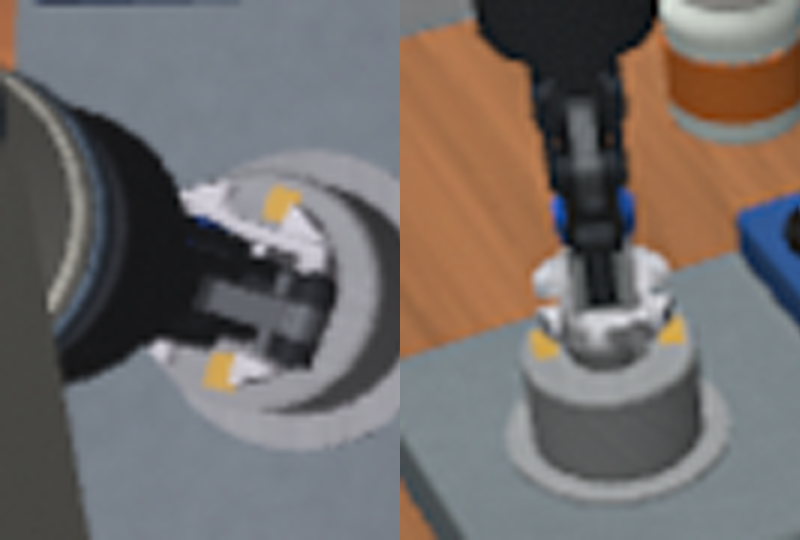

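The shank is in the mouth, and the dogs (top crop (282,203), (220,370)) sit in the notch openings with no contact force. Continuing slowly.

```bash
python3 -m pendant '[{"travel":[0,0,3],"rot":[0,0,0],"claw":1},{"travel":[0,0,4],"rot":[0,0,0],"claw":1},{"travel":[0,0,4],"rot":[0,0,0],"claw":1},{"travel":[0,0,2],"rot":[0,0,0],"claw":1},{"travel":[0,0,0],"rot":[0,0,0],"claw":1}]'
python3 goto.py .576 .2855 .127 71.5
```

```text
clock: 10.5
tool_pos: [0.5765, 0.285, 0.1359]
eef_rot: [[-0.948, 0.318, 0.002], [0.318, 0.948, 0.001], [-0.002, 0.001, -1.0]]
ft_force: [-0.3, -0.0, -4.6]
finger_gap: 0.0386
t 10.5 travel mm [0.7 0.3 8.9] rot deg [ 0.08  0.11 -0.04] pos [0.5765 0.285  0.1359] gap 0.0386 F [-0.3 -0.  -4.6] T [-0.02  0.03 -0.02] q [ 0.46  0.48  1.67 -0.    0.99 -0.79]
```

```bash
python3 -m pendant '[{"travel":[0,0,2],"rot":[0,0,0],"claw":1},{"travel":[0,0,2],"rot":[0,0,0],"claw":1},{"travel":[0,0,2],"rot":[0,0,0],"claw":1}]'
python3 goto.py .576 .2855 .127 71.5
```

```text
clock: 10.75
tool_pos: [0.5767, 0.2851, 0.1295]
eef_rot: [[-0.948, 0.318, 0.003], [0.318, 0.948, 0.001], [-0.002, 0.002, -1.0]]
ft_force: [0.2, 0.5, -5.7]
finger_gap: 0.0386
t 10.75 travel mm [0.8 0.1 2.5] rot deg [ 0.09  0.12 -0.04] pos [0.5767 0.2851 0.1295] gap 0.0386 F [ 0.2  0.5 -5.7] T [-0.02 -0.02 -0.02] q [ 0.46  0.49  1.68 -0.    0.98 -0.79]
```

```bash
python3 -m pendant '[{"travel":[0,0,1.5],"rot":[0,0,0],"claw":1},{"travel":[0,0,1.5],"rot":[0,0,0],"claw":1}]'
python3 goto.py .576 .2855 .127 71.5
```

```text
clock: 10.92
tool_pos: [0.5768, 0.2854, 0.1264]
eef_rot: [[-0.948, 0.318, 0.003], [0.318, 0.948, 0.001], [-0.002, 0.002, -1.0]]
ft_force: [-5.7, -2.4, 20.3]
finger_gap: 0.0387
t 10.92 travel mm [ 0.7 -0.2 -0.6] rot deg [ 0.12  0.12 -0.04] pos [0.5768 0.2854 0.1264] gap 0.0387 F [-5.7 -2.4 20.3] T [-0.82  1.27  0.01] q [ 0.46  0.49  1.68 -0.    0.97 -0.79]
```

```bash
python3 - <<'E'
from m import *
snap('top','t9');snap('side','s9')
crop('t9',75,180,165,270,6,'t7c');crop('s9',190,80,270,170,6,'s7c')
im=np.zeros((540,800,3),np.uint8);a=cv2.imread('pics/t7c.png')[:,:400];b=cv2.imread('pics/s7c.png')[:,:400];im[:,:a.shape[1]]=a;im[:,400:400+b.shape[1]]=b;cv2.imwrite('pics/ts9.png',im)
E
python3 goto.py .576 .2855 .127 71.5
```

```text
t 11.02 travel mm [ 0.7 -0.1 -0.5] rot deg [ 0.11  0.12 -0.04] pos [0.5767 0.2854 0.1265] gap 0.0385 F [-1.3  1.1 -1.4] T [ 0.21  0.29 -0.02] q [ 0.46  0.49  1.68 -0.    0.97 -0.79]
```

View pics/ts9.png

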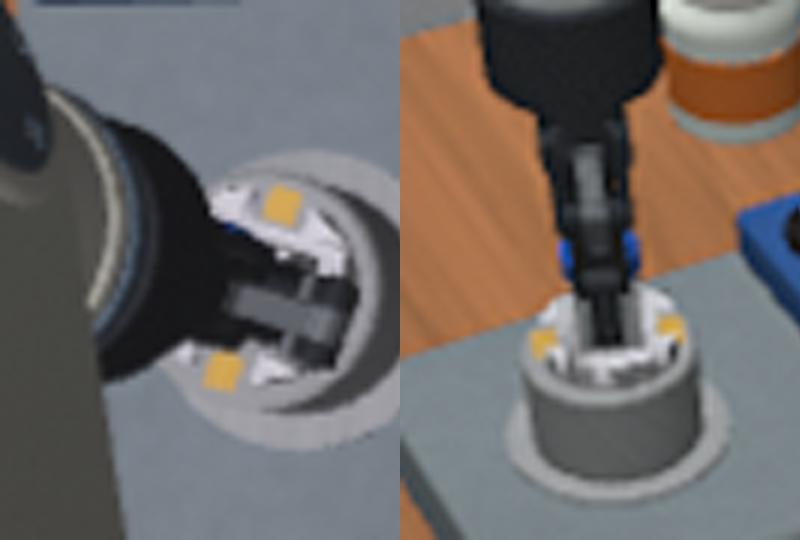

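The flange looks flat on the face, with both dogs (top crop (282,205), (222,370)) inside the notches. One gentle press to confirm it has bottomed.

```bash
python3 -m pendant '[{"travel":[0.5,0,1],"rot":[0,0,0],"claw":1},{"travel":[0,0,0.5],"rot":[0,0,0],"claw":1}]'
python3 goto.py .576 .2855 .127 71.5
```

```text
clock: 11.18
tool_pos: [0.5767, 0.2854, 0.1265]
eef_rot: [[-0.948, 0.318, 0.004], [0.318, 0.948, 0.001], [-0.003, 0.002, -1.0]]
ft_force: [-2.8, -0.8, -0.3]
finger_gap: 0.0386
t 11.18 travel mm [ 0.7 -0.2 -0.5] rot deg [ 0.12  0.19 -0.02] pos [0.5767 0.2854 0.1265] gap 0.0386 F [-2.8 -0.8 -0.3] T [-0.09  0.64 -0.03] q [ 0.46  0.49  1.68 -0.    0.97 -0.79]
```

Bottomed: z holds at 0.1265. Releasing.

```bash
python3 -m pendant '[{"travel":[0,0,0],"rot":[0,0,0],"claw":0.3},{"travel":[0,0,0],"rot":[0,0,0],"claw":-0.3},{"travel":[0,0,0],"rot":[0,0,0],"claw":-1},{"travel":[0,0,0],"rot":[0,0,0],"claw":-1},{"travel":[0,0,0],"rot":[0,0,0],"claw":-1},{"travel":[0,0,0],"rot":[0,0,0],"claw":-1},{"travel":[0,0,0],"rot":[0,0,0],"claw":-1}]' 20
python3 goto.py .576 .2855 .127 71.5
```

```text
clock: 11.77
tool_pos: [0.5786, 0.2861, 0.1277]
eef_rot: [[-0.948, 0.318, 0.008], [0.318, 0.948, 0.003], [-0.007, 0.005, -1.0]]
ft_force: [0.6, 0.5, 0.2]
finger_gap: 0.0854
t 11.77 travel mm [ 2.3 -1.4  0.7] rot deg [ 0.29  0.39 -0.02] pos [0.5786 0.2861 0.1277] gap 0.0854 F [0.6 0.5 0.2] T [-0.05 -0.02  0.  ] q [ 0.46  0.49  1.68 -0.    0.97 -0.79]
```

Open and force-free. Retreating straight up, then clear of the camera's view.

```bash
python3 -m pendant '[{"travel":[0,0,-8],"rot":[0.2,0.3,0],"claw":-1},{"travel":[0,0,-15],"rot":[0,0,0],"claw":-1},{"travel":[0,0,-20],"rot":[0,0,0],"claw":-1},{"travel":[0,0,-25],"rot":[0,0,0],"claw":-1},{"travel":[0,0,-25],"rot":[0,0,0],"claw":-1},{"travel":[0,0,-15],"rot":[0,0,0],"claw":-1},{"travel":[15,-10,0],"rot":[0,0,0],"claw":-1},{"travel":[30,-20,0],"rot":[0,0,0],"claw":-1},{"travel":[30,-20,0],"rot":[0,0,0],"claw":-1},{"travel":[30,-20,0],"rot":[0,0,0],"claw":-1},{"travel":[30,-20,0],"rot":[0,0,0],"claw":-1},{"travel":[15,-10,0],"rot":[0,0,0],"claw":-1},{"travel":[0,0,0],"rot":[0,0,0],"claw":-1},{"travel":[0,0,0],"rot":[0,0,0],"claw":-1}]'
python3 - <<'E'
from m import *
snap('top','t10');snap('side','s10')
crop('t10',75,180,165,270,6,'t7c');crop('s10',190,80,270,170,6,'s7c')
im=np.zeros((540,800,3),np.uint8);a=cv2.imread('pics/t7c.png')[:,:400];b=cv2.imread('pics/s7c.png')[:,:400];im[:,:a.shape[1]]=a;im[:,400:400+b.shape[1]]=b;cv2.imwrite('pics/ts10.png',im)
E
python3 goto.py .576 .2855 .127 71.5
```

```text
clock: 12.93
tool_pos: [0.3994, 0.2371, 0.2482]
eef_rot: [[-0.948, 0.318, 0.005], [0.318, 0.948, 0.004], [-0.004, 0.005, -1.0]]
ft_force: [0.5, 0.1, -0.3]
finger_gap: 0.0855
t 13.03 travel mm [-150.6  100.9  122.1] rot deg [ 0.3   0.22 -0.08] pos [0.4005 0.2374 0.248 ] gap 0.0852 F [-0.6  0.5 -0.5] T [0.02 0.01 0.01] q [ 0.53  0.08  1.95  0.    1.11 -0.72]
```

View pics/ts10.png

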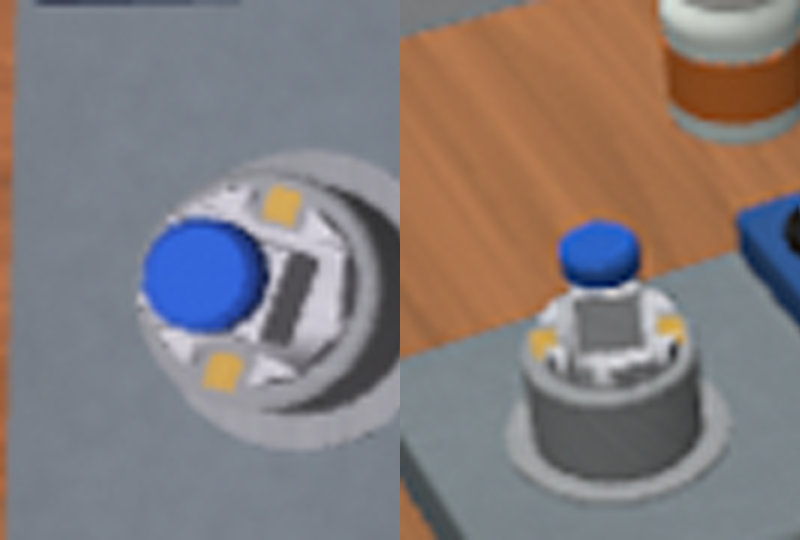

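View pics/t10.png

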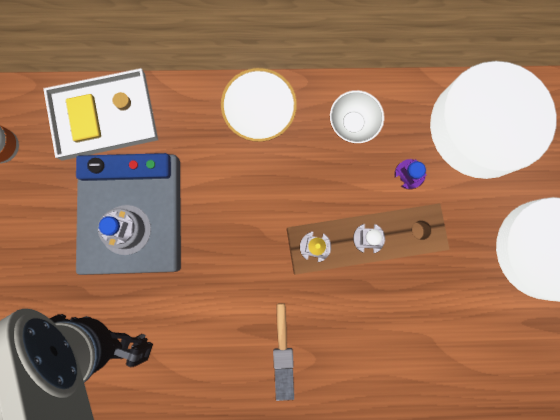

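The blue mandrel stands upright at top px (118,230), with both dogs in its notches and the flange flat on the face. Yellow (316,246) and white (371,238) have not moved, and the arm is clear. Handing in.

```bash
python3 -c "
from bench import arm
print(arm.sign_off())"
```

```text
the job is handed in; nothing more can be done
None
```

The blue-headed mandrel is in the banding machine's spindle and released. I took it from the rack by its flat faces and lowered it into the socket while holding it. I handed the job in at about 13 s; no verdict was reported.

- **Seating:** contact came at tool height 0.1265 m, against an expected 0.127 m. A further 1 to 1.5 mm of commanded press moved it no lower, so I took it as home before letting go.
- **Final pictures:** both brass dogs sit inside the notches, the flange looks flat on the face, and the mandrel stands upright. The yellow and white mandrels stand where they were, the purple look-alike is untouched, and the arm is clear with no force on it.
- **Disagreements:** the two camera views disagreed by 2–3 mm on the mandrel's position and height, which is about the calibration error. On contact the force peaked briefly at about 20 N, with about 6 N sideways, and dropped away once the arm settled.

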